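Glue-dip a bracket and hold it flush on a sloped tube

ROBOT

A 6-joint arm with a two-finger parallel gripper is mounted at the origin on a cart in front of the work surface, level with it; the furniture and walls round the work are solid. World frame = base frame: x ahead of the robot, y to its left, z up, the work surface at z = 0. Lengths are in m, angles in rad, forces in N, time in s.
With the tool pointing down it reaches from about 0.225 to 0.875 m from the base axis. Payload 3.4 kg.
Tool frame: the origin (TCP) lies on the centre line of the jaws, within the pads' length; the fingertips stand 11 mm ahead of it and the grasp point (between the pads) lies 8 mm behind it; z points along the fingers, y is the line along which they close (so a half turn about z gives the same grasp; the last joint's range is limited). The gripper opens to 85 mm and grips with 20 to 120 N. Pads are 22 mm wide; open, the fingers measure 114 mm over their backs; the gripper's body (76 mm by 85 mm) begins 54 mm behind the grasp point. The pads swing forward as they close: fully open they stand 13 mm farther back than shut.
Start: joints at [1.188, 0.276, 1.505, -0, 1.361, -0.121], TCP at [0.149, 0.555, 0.242] pointing down, gripper open.
Joint ranges: [-2.89, 2.89], [-0.75, 2.08], [0.22, 2.7], [-1.18, 4.32], [0.11, 2.71], [-2.7, 2.7]. Speed limits (rad/s): [2.57, 2.57, 3.14, 3.14, 3.14, 3.14].

INTERFACE

Orientations are given as a unit quaternion [w, x, y, z].
In Python, from rig import manip, eyes, job gives the robot as it stands.
- The arm moves only by the tool drive_tool, never from a script. Its argument "rows" is a list of rows, each a list of 3 entries, a list of its own where there are three numbers: the turn, a rotation vector about the world's x, y, z in rad, then the shift along the world's x, y, z in cm, then the finger opening in cm, from 0 to 8.54. A call has 1 to 8 rows; each row shifts and turns the commanded pose from where the row before left it; what a row does not reach is not made up. A row lasts 1/8 s, in which the tool goes at most 62.5 mm and 10.7 degrees, less where a joint would pass 70% of its speed; a pose out of reach is approached as far as the arm can. A call is refused whole if a number of a shift passes 6.25 or a number of a turn 0.188, either way. A call with a gripper value outside its range is refused whole. The fingers move at their own pace and stop on an object; "force" is the grip in N (left out, the last holds). Time passes only in rows, so rows that do not move let the fingers close. It gives the time, the measured TCP pose, the force, the opening and the grip force at its end, in the units of the state.
- manip.get_state(): the state, without advancing time (a new reading comes with each control period).
- eyes.get_image(name): name is "scene" or "side" or "wrist"; returns the picture (480x640x3 uint8, red, green, blue); there is no depth.
- eyes.get_calibration(name): a dict with "camera_matrix" (3x3 intrinsics, pixels), "view" (4x4, takes a point from world to camera coordinates). Camera axes: x right, y up, looking along -z (the intrinsics and any distortion apply to the point x, -y, -z); pixel columns grow to the right and rows downward; lengths in m; the calibration is good to about 2 mm. A picture is of the moment at which its call begins: read the wrist's pose just before it. get_calibration takes no time and is no camera call; for the wrist camera it gives the pose at the moment of the call.
- job.sign_off(): hands the job in; it is judged then, once.
The state is a dict: "clock": time; "qpos": joint angles; "qd": joint speeds; "effort": joint torques, N m; "position": TCP position; "ee_rot": TCP orientation; "contact_force": force on the tool from outside, world axes, zero at the start; "moment": the same for the moment, N m; "width": finger opening in m; "gripper_force": force on a finger pad.
Only numpy, scipy, OpenCV 4.12 (cv2) and the standard library are available. Lean on these libraries where they do the work, as an engineer would, in place of code of your own. Each camera call takes 0.05 s, during which the arm holds its last target. There are 200 camera calls.

TASK

A small bracket is to be bonded to the flat-sided tube in the tilting holder: pick it up, dip it upright into the open glue pot until its whole foot is below the rim, and lift it clear again. Then tilt it to match the tube's sloping top side, feeling for the slope, and hold the foot flush on the middle of that side, lined up with the tube, under light steady pressure (2 to 25 N): finish while still gripping and pressing it there. Do not tip or shove the pot, change the holder's tilt or disturb the other things on the bench.

Things in the scene. Friction and masses are not known exactly. Their poses are not given: they have to be found in the camera images.
- bracket_mid (a point): Centre, half-way up, of the loose bracket: bare steel, 65 mm tall, standing on the bench. On a flat foot 44 mm (its x) by 32 mm (its y), 6 mm thick, stands a flat tongue 36 mm wide (x), 12 mm thick (y), up to 65 mm above the underside. Grip it across the 12 mm (along y), best 45 to 50 mm above the underside, so that the fingers stay out of the pot. z points up.
- bracket_foot (a point): Centre of the flat underside of the bracket's foot, 32.5 mm below bracket_mid; same axes.
- bracket: The same bracket as a whole, about 0.09 kg; origin at the centre of the foot's underside, same axes. Half a turn about z makes no difference to it.
- pot_rim (a point): Centre of the mouth of the open glue pot, level with its rim, 32 mm above the bench. The pot is a low round steel pot, 90 mm outside, 82 mm inside, inner floor 5 mm above the bench, loose on the bench, 0.35 kg. The glue itself is not there: the dip counts by how the foot goes down inside.
- pot: The same pot; origin at the centre of its underside.
- seat (a point): Middle of the sloping flat top side of the tube: a plain grey rectangular tube 135 mm long, 64 mm wide, 36 mm high. x runs up the slope along the tube, y across it (level), z is the outward normal of the face. The tilt from level differs each time, 0.28 to 0.58 rad; the low end is towards the robot. The point lies 80 to 110 mm above the bench.
- tube: The tube with the tilting dark table that carries it; origin on the hinge, 66.5 mm down the slope from seat and 44 mm below the face; same axes as seat. The hinge is locked by stiff friction: light pressure does not move it.
- holder: Fixed dark steel base of the tilting holder, 170 x 130 mm, with two slotted uprights 104 mm tall beside the table and a black clamp knob on each side (outermost 73 mm from the middle); origin at the centre of its underside, x horizontally uphill.
- bb_cup: Bystander: black round bottom-bracket cup, 47 mm across, 24 mm tall; origin under its centre.
- pedal: Bystander: black pedal, 78 x 94 x 22 mm, lying flat; origin under its centre.
- chain_lube: Bystander: yellow bottle, 42 mm across, 126 mm tall, standing behind the holder; origin under its centre.
Not all that is in view belongs to the job. Leave any yellow look-alike of the pot alone. Leave any brown look-alike of the bracket alone.

How it is judged:
By the outcome, as a careful person would: the job done as asked, in the order asked, and still so for the second after the job is handed in, while the arm keeps its last pose, push and grip.
It also fails if it takes over 59 s, if anything falls off the work surface, if the arm or the gripper's body presses on something with over 40 N, if the wrist force passes 120 N, or if a joint passes its speed limit or range.

## Working session

There is one attempt and no reset: what is moved stays moved. The work goes in short steps, Python scripts to look and compute and a tool call to move; the robot and the scene stay as the last step left them, time stands still between calls to the robot, and variables do not carry over. Pictures are saved under pics/ and viewed, at most 10 in all, crops included, and the job is handed in when it is done.

Besides the shell and the picture viewer there is one more tool, called after ">>>" by a JSON object that holds its "fn" and its "kwargs". drive_tool: Moves the arm, as the interface text tells. Its arguments: {"type":"object","properties":{"rows":{"type":"array"},"force":{"type":"number"}},"required":["rows"]}

```bash
mkdir -p pics
cat > h.py <<'E'
import numpy as np, cv2
from rig import manip, eyes, job
def cal(n):
    c=eyes.get_calibration(n); return np.array(c["camera_matrix"]),np.array(c["view"]),c
def ray(n,uv,C=None):
    K,V,_=C or cal(n)
    d=np.linalg.inv(K)@np.array([uv[0],uv[1],1.]); d=np.array([d[0],-d[1],-d[2]])
    R=V[:3,:3]; return -R.T@V[:3,3], R.T@d
def plane(n,uv,z,C=None):
    o,d=ray(n,uv,C); return o+d*(z-o[2])/d[2]
def proj(n,p,C=None):
    K,V,_=C or cal(n); q=V[:3,:3]@np.array(p)+V[:3,3]; q=K@np.array([q[0],-q[1],-q[2]]); return q[:2]/q[2]
def tri(n1,a,n2,b):
    o1,d1=ray(n1,a);o2,d2=ray(n2,b)
    s=np.linalg.lstsq(np.c_[d1,-d2],o2-o1,rcond=None)[0]
    p,q=o1+d1*s[0],o2+d2*s[1]; return (p+q)/2,np.linalg.norm(p-q)
def snap(n,f):
    im=np.array(eyes.get_image(n)); cv2.imwrite(f,im[:,:,::-1]); return im
E
python3 - <<'E'
from h import *
for n in("scene","side","wrist"):
    snap(n,f"pics/{n}0.png"); K,V,c=cal(n); print(n,K.tolist(),(-V[:3,:3].T@V[:3,3]).round(3),{k:v for k,v in c.items() if k not in("camera_matrix","view")})
print(manip.get_state())
E
```

```text
scene [[616.1331815780392, 0.0, 306.09910965712015], [0.0, 616.1331815780392, 231.97648192531813], [0.0, 0.0, 1.0]] [-0.183 -0.59   1.325] {}
side [[528.4386811938388, 0.0, 313.2012649420273], [0.0, 528.4386811938388, 239.17942217612892], [0.0, 0.0, 1.0]] [ 0.416 -0.84   0.767] {}
wrist [[419.2957149602431, 0.0, 320.5502550452902], [0.0, 419.2957149602431, 240.8357578343561], [0.0, 0.0, 1.0]] [0.075 0.574 0.375] {}
{'clock': 0.15, 'qpos': array([ 1.18799840e+00,  2.76460298e-01,  1.50586832e+00, -1.61552201e-05,
        1.36069252e+00, -1.20997496e-01]), 'qd': array([ 4.95318405e-04, -1.79843055e-03, -4.03202225e-03,  5.40809166e-05,
       -9.27472725e-04, -2.96945371e-04]), 'effort': array([ 1.26180112e-04, -4.17145085e+01, -2.46033686e+01, -2.79848309e-04,
        7.66738784e-03, -4.02115734e-05]), 'position': array([0.14868441, 0.5550412 , 0.24162202]), 'ee_rot': array([-1.70369601e-04,  1.30524998e-01,  9.91444761e-01, -6.93669413e-04]), 'contact_force': array([-0.36637601,  0.42916307, -0.27561585]), 'moment': array([ 0.02338348, -0.0077355 , -0.00313625]), 'gripper_force': 0.0, 'width': 0.08511448889479109}
```

View pics/scene0.png

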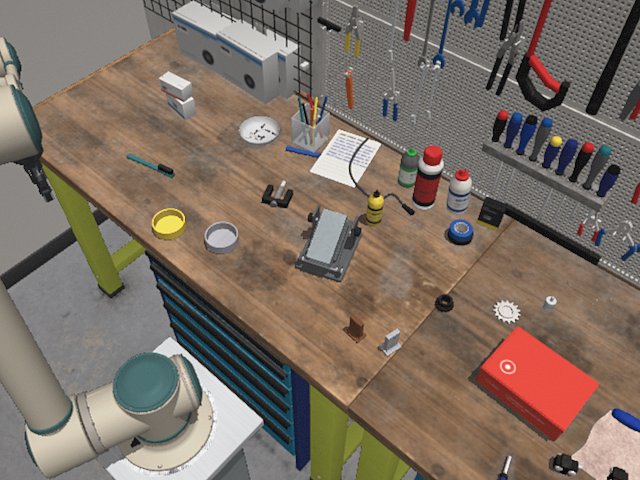

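View pics/side0.png

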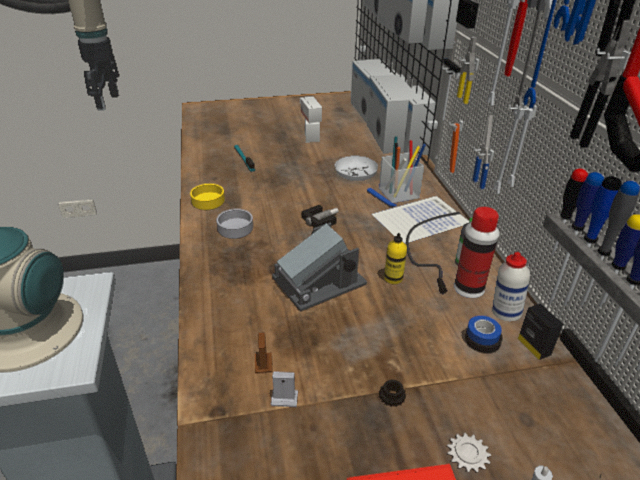

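Candidates for the bracket: grey steel at scene (391,342) / side (284,388), which I choose; brown look-alike at scene (357,328) / side (263,352), which I leave. For the pot: grey at scene (221,237) / side (235,222), which I choose; yellow at scene (168,224), which I leave. The tube is at scene (330,237) / side (315,258). Next is a close crop to check these.

Run:
```python
from h import *
a=cv2.imread("pics/scene0.png");b=cv2.imread("pics/side0.png")
def c(i,x,y,w,h):return cv2.resize(i[y:y+h,x:x+w],(400,300),interpolation=cv2.INTER_CUBIC)
cv2.imwrite("pics/c1.png",np.vstack([np.hstack([c(a,340,305,80,60),c(b,240,350,80,60)]),np.hstack([c(a,270,190,120,90),c(b,260,220,120,90)])]))
for n,uv,z in(("scene",(391,350),0),("side",(284,402),0),("scene",(221,233),.032),("side",(235,217),.032),("scene",(330,237),.095),("side",(315,255),.095)): print(n,uv,plane(n,uv,z).round(3))
```

```text
scene (391, 350) [ 0.473 -0.269  0.   ]
side (284, 402) [ 0.48  -0.267  0.   ]
scene (221, 233) [0.436 0.276 0.032]
side (235, 217) [0.44  0.281 0.032]
scene (330, 237) [0.58  0.016 0.095]
side (315, 255) [0.59  0.01  0.095]
```

View pics/c1.png

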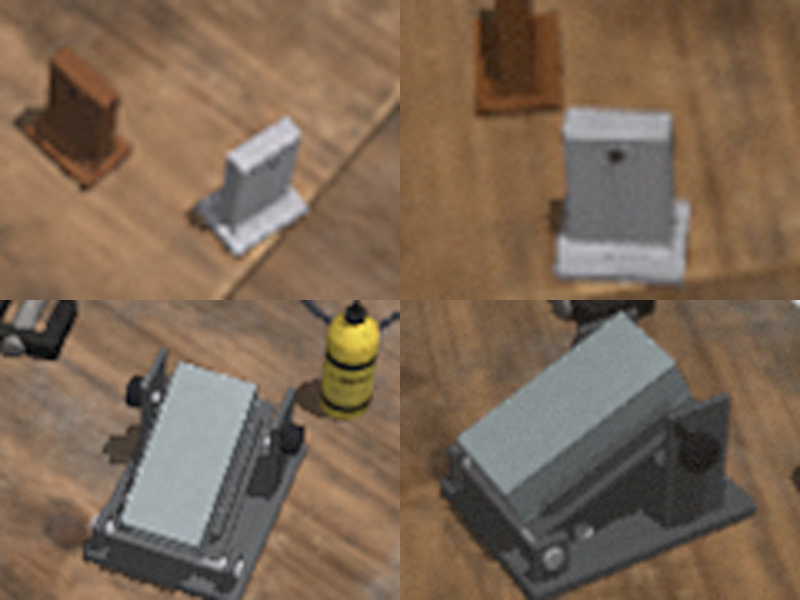

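The grey bracket is at scene (391,342), the brown one is left of it, and the tube's top corners are sharp in both views. Now triangulating.

Run:
```python
from h import *
S=[(324,208.6),(347.1,215.5),(332.1,263.5),(306.6,257.5)]
D=[(326.9,224.5),(342.8,238.9),(293,286),(278,262)]
P=[]
for s,d in zip(S,D):
    p,e=tri("scene",s,"side",d);P.append(p);print(p.round(4),round(e,4))
P=np.array(P);print("centre",P.mean(0))
x=(P[0]+P[1]-P[2]-P[3])/2;y=(P[0]+P[3]-P[1]-P[2])/2
print("len",np.linalg.norm(x),"wid",np.linalg.norm(y),"tilt",np.arcsin(x[2]/np.linalg.norm(x)),"yaw",np.arctan2(x[1],x[0]),np.arctan2(-y[0],y[1]))
q=lambda u,v:(240+u/5,350+v/5)
sc=lambda u,v:(340+u/5,305+v/5)
for a in[(157,278),(285,280)]:print("foot",plane("side",q(*a),0).round(4))
for a in[(163,112),(271,112),(272,130),(165,135)]:print("top side",plane("side",q(*a),.065).round(4))
for a in[(228,150),(287,118),(300,133),(242,170)]:print("top scene",plane("scene",sc(*a),.065).round(4))
for a in[(190,208),(236,252),(308,210)]:print("foot scene",plane("scene",sc(*a),.0).round(4))
for n,f in(("scene",(195,215,250,255)),("side",(210,205,260,240))):
    im=cv2.imread(f"pics/{n}0.png");x0,y0,x1,y1=f
    h=cv2.cvtColor(im[y0:y1,x0:x1],cv2.COLOR_BGR2HSV);m=((h[...,1]<60)&(h[...,2]>90)).astype(np.uint8)
    k=max(cv2.findContours(m,0,1)[0],key=cv2.contourArea);r=cv2.boundingRect(k)
    pts=[plane(n,(x0+p[0][0],y0+p[0][1]),.032) for p in k]
    print(n,r,np.ptp(pts,axis=0),)
```

```text
[0.6277 0.0766 0.1204] 0.0037
[0.648  0.0161 0.1223] 0.0039
[ 0.539  -0.0266  0.0544] 0.0085
[0.5121 0.0342 0.066 ] 0.0073
centre [0.58171462 0.02506442 0.09077618]
len 0.13482101792632895 wid 0.06526310007550014 tilt 0.47074223269657584 yaw 0.3622691003187384 0.37112139867983646
foot [ 0.4572 -0.2701  0.    ]
foot [ 0.5004 -0.2793  0.    ]
top side [ 0.4644 -0.2531  0.065 ]
top side [ 0.4999 -0.2601  0.065 ]
top side [ 0.499  -0.2676  0.065 ]
top side [ 0.4638 -0.2629  0.065 ]
top scene [ 0.4634 -0.2526  0.065 ]
top scene [ 0.4951 -0.2629  0.065 ]
top scene [ 0.4927 -0.2722  0.065 ]
top scene [ 0.4593 -0.2637  0.065 ]
foot scene [ 0.4595 -0.2405 -0.    ]
foot scene [ 0.4554 -0.2711  0.    ]
foot scene [ 0.4961 -0.2835  0.    ]
scene (9, 6, 35, 33) [1.01944295e-01 1.06834409e-01 4.44089210e-16]
side (6, 3, 37, 31) [0.09007519 0.13434054 0.        ]
```

Measured: bracket at about (0.480, -0.262), yaw -0.24. The seat is at about (0.582, 0.025, 0.091) with yaw 0.365 and tilt 0.47. The face measures 135 x 65 mm, against 135 x 64 mm given. The pot is at about (0.437, 0.278). Moving over the bracket.

>>> {"fn": "drive_tool", "kwargs": {"rows": [[[0,0,0],[2.2,-5.4,0],5],[[0,0,0],[2.2,-5.4,0],5],[[0,0,0],[2.2,-5.4,0],5],[[0,0,0],[2.2,-5.4,0],5],[[0,0,0],[2.2,-5.4,0],5],[[0,0,0],[2.2,-5.4,0],5],[[0,0,0],[2.2,-5.4,0],5],[[0,0,0],[2.2,-5.4,0],5]], "force": 60}}

```text
clock: 1.15
position: [0.3251, 0.1218, 0.2424]
ee_rot: [0.001, 0.13, 0.991, 0.0]
contact_force: [2.7, 0.4, 0.1]
width: 0.0499
gripper_force: 0.0
```

>>> {"fn": "drive_tool", "kwargs": {"rows": [[[0,0,0],[2.2,-5.4,0],5],[[0,0,0],[2.2,-5.4,0],5],[[0,0,0],[2.2,-5.4,0],5],[[0,0,0],[2.2,-5.4,-1],5],[[0,0,0],[2.2,-5.4,-1],5],[[0,0,0],[2.2,-5.4,-1],5],[[0,0,0],[2.2,-5.4,-1],5],[[0,0,0],[0,0,0],5]]}}

```text
clock: 2.15
position: [0.4798, -0.2583, 0.2006]
ee_rot: [-0.001, 0.132, 0.991, -0.0]
contact_force: [-0.3, 1.0, -0.8]
width: 0.0501
gripper_force: 0.0
```

Run:
```python
from h import *
C=cal("wrist");snap("wrist","pics/w1.png");print(manip.get_state()["position"])
print(proj("wrist",(.48,-.262,.065),C))
np.savez("w1.npz",K=C[0],V=C[1])
```

```text
[ 0.4787239  -0.25588127  0.20094924]
[316.80877204 229.73180977]
```

View pics/w1.png

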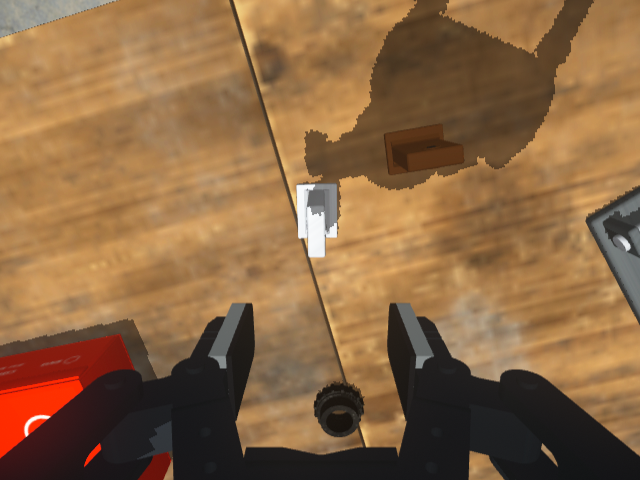

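The bracket's foot spans (297..337, 184..238) and its tongue top spans (308..326, ~206..257), square to the image. The brown one is at (425,150), clear of the jaws.

Run:
```python
from h import *
d=np.load("w1.npz");C=(d["K"],d["V"],0)
im=cv2.imread("pics/w1.png");g=cv2.cvtColor(im,cv2.COLOR_BGR2HSV)
m=((g[...,1]<40)&(g[...,2]>200)).astype(np.uint8);m[:170]=0;m[270:]=0;m[:,:280]=0;m[:,350:]=0
k=max(cv2.findContours(m,0,1)[0],key=cv2.contourArea);print(cv2.boundingRect(k))
for r in range(186,258,6):
    x=np.where(m[r])[0];print(r,x.min() if len(x) else '',x.max() if len(x) else '')
for uv,z in(((308,257),.065),((326,257),.065),((297,184),.006),((337,184),.006)):print(uv,plane("wrist",uv,z,C).round(4))
```

```text
(296, 185, 41, 72)
186 296 314
192 297 307
198 297 307
204 297 306
210 297 310
216 298 323
222 298 324
228 298 336
234 298 336
240 308 324
246 308 324
252 308 324
(308, 257) [ 0.4971 -0.2729  0.065 ]
(326, 257) [ 0.5003 -0.2611  0.065 ]
(297, 184) [ 0.456  -0.2722  0.006 ]
(337, 184) [ 0.4642 -0.2418  0.006 ]
```

>>> {"fn": "drive_tool", "kwargs": {"rows": [[[0,0,0],[0.23,-0.7,-4],5],[[0,0,0],[0,0,-4],5],[[0,0,0],[0,0,-4],5],[[0,0,0],[0,0,-3],5],[[0,0,0],[0,0,-1.1],5],[[0,0,0],[0,0,0],5],[[0,0,0],[0,0,0],5]]}}

```text
clock: 3.08
position: [0.482, -0.2619, 0.0428]
ee_rot: [0.001, 0.13, 0.991, -0.001]
contact_force: [0.9, 0.3, 0.0]
width: 0.0496
gripper_force: 0.0
```

>>> {"fn": "drive_tool", "kwargs": {"rows": [[[0,0,0],[0,0,0],0],[[0,0,0],[0,0,0],0],[[0,0,0],[0,0,0],0],[[0,0,0],[0,0,0],0],[[0,0,0],[0,0,0],0],[[0,0,0],[0,0,0],0],[[0,0,0],[0,0,0],0]], "force": 60}}

```text
clock: 3.95
position: [0.4816, -0.2619, 0.0421]
ee_rot: [0.001, 0.131, 0.991, -0.0]
contact_force: [-0.7, -0.0, 6.1]
width: 0.0113
gripper_force: 59.4
```

Gripped (width 11.3 mm, 59 N). Lifting and carrying to the pot.

>>> {"fn": "drive_tool", "kwargs": {"rows": [[[0,0,0],[0,0,2],0],[[0,0,0],[0,0,4],0],[[0,0,0],[0,0,5],0],[[0,0,0],[0,0,5],0],[[0,0,0],[-3,5,0],0],[[0,0,0],[-3,5,0],0],[[0,0,0],[-2,5.5,0],0],[[0,0,0],[0,6,0],0]]}}

```text
clock: 4.95
position: [0.3991, -0.0452, 0.2011]
ee_rot: [-0.0, 0.132, 0.991, 0.0]
contact_force: [2.1, -0.4, -1.5]
width: 0.0113
gripper_force: 58.6
```

>>> {"fn": "drive_tool", "kwargs": {"rows": [[[0,0,0],[0,6,0],0],[[0,0,0],[0,6,0],0],[[0,0,0],[0,6,0],0],[[0,0,0],[1,5,0],0],[[0,0,0],[1.5,5,0],0],[[0,0,0],[1.1,4.5,0],0],[[0,0,0],[0,0,0],0]]}}

```text
clock: 5.82
position: [0.4376, 0.2811, 0.2006]
ee_rot: [-0.0, 0.129, 0.992, 0.0]
contact_force: [0.8, -0.5, -0.8]
width: 0.0112
gripper_force: 58.7
```

Run:
```python
from h import *
s=manip.get_state();C=cal("wrist");snap("wrist","pics/w2.png");print(s["position"],s["contact_force"],s["width"])
print(proj("wrist",(.437,.278,.032),C))
np.savez("w2.npz",K=C[0],V=C[1])
```

```text
[0.43755662 0.28111464 0.20061119] [ 0.82034769 -0.47974765 -0.79997275] 0.011183764012646868
[317.50587936 216.08791591]
```

View pics/w2.png

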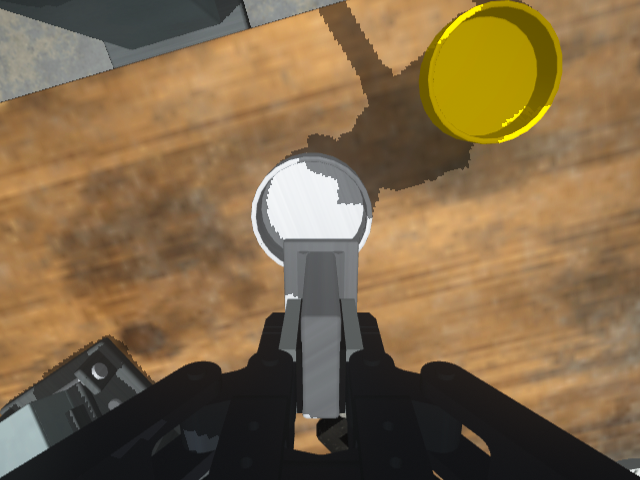

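The pot rim spans columns 251..372 with its top at row 153, so its centre is about (311.5, 213.5). The foot's near edge is at (284..358, 240). The yellow pot at (490,70) is well clear.

Run:
```python
from h import *
d=np.load("w2.npz");C=(d["K"],d["V"],0)
print(plane("wrist",(311.5,213.5),.032,C), plane("wrist",(251,213),.032,C)-plane("wrist",(372,213),.032,C))
for z in(.1586,):print(plane("wrist",(284,240),z,C),plane("wrist",(358,240),z,C))
```

```text
[0.43395885 0.27420854 0.032     ] [-0.02286119 -0.08659353  0.        ]
[0.41311456 0.27019071 0.1586    ] [0.42139997 0.30158295 0.1586    ]
```

>>> {"fn": "drive_tool", "kwargs": {"rows": [[[0,0,0],[-0.4,-0.5,-3],0],[[0,0,0],[0,0,-4],0],[[0,0,0],[0,0,-4],0],[[0,0,0],[0,0,-2.5],0],[[0,0,0],[0,0,-1.2],0],[[0,0,0],[0,0,0],0],[[0,0,0],[0,0,0],0]]}}

```text
clock: 6.75
position: [0.4339, 0.2735, 0.0554]
ee_rot: [0.001, 0.131, 0.991, 0.001]
contact_force: [-0.0, 0.5, -0.6]
width: 0.0113
gripper_force: 58.8
```

The foot's top is about 19 mm above the bench, below the 32 mm rim, with no contact. Lifting clear and moving to view the seat.

>>> {"fn": "drive_tool", "kwargs": {"rows": [[[0,0,0],[0,0,2],0],[[0,0,0],[0,0,4],0],[[0,0,0],[0,0,5],0],[[0,0,0],[0,0,5],0],[[0,0,0.1],[0,0,5],0],[[0,0,0.15],[4,-4,0],0],[[0,0,0.15],[4,-4,0],0],[[0,0,0.15],[4,-4,0],0]]}}

```text
clock: 7.75
position: [0.5543, 0.1524, 0.2662]
ee_rot: [0.002, -0.146, 0.989, 0.0]
contact_force: [0.1, 0.4, -1.2]
width: 0.0107
gripper_force: 58.8
```

>>> {"fn": "drive_tool", "kwargs": {"rows": [[[0,0,0.078],[4,-4,0],0],[[0,0,0],[3,-3.5,0],0],[[0,0,0],[2.3,-2.9,0],0],[[0,0,0],[0,0,0],0]]}}

```text
clock: 8.25
position: [0.6478, 0.0469, 0.2649]
ee_rot: [0.001, -0.18, 0.984, -0.001]
contact_force: [-0.7, 0.1, -1.3]
width: 0.0113
gripper_force: 58.8
```

Run:
```python
from h import *
s=manip.get_state();C=cal("wrist");snap("wrist","pics/w3.png");print(s["position"],s["ee_rot"],s["contact_force"],s["width"],s["qpos"])
print(proj("wrist",(.582,.025,.091),C))
np.savez("w3.npz",K=C[0],V=C[1])
```

```text
[0.64775709 0.04685895 0.26488076] [ 8.52867686e-04 -1.80471055e-01  9.83579737e-01 -6.09113593e-04] [-0.67188154  0.05562171 -1.28871036] 0.011307780097198947 [-3.43981885e-02  3.78150931e-01  1.29626214e+00 -8.29214826e-04
  1.46525254e+00 -1.96803885e+00]
[327.25627859 119.09204593]
```

View pics/w3.png

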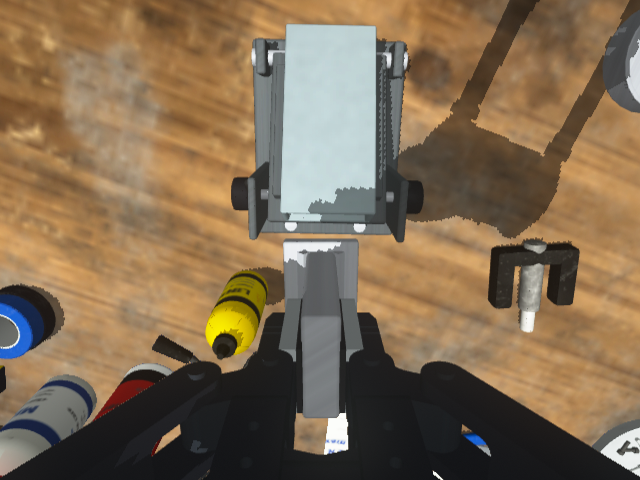

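The tube face corners are at about (287,24), (376,27), (376,213) and (281,213), with the face nearly square to the image. The bracket's foot is at (284..358, 240), and the bottle at (235,315) is below it. Next is a PnP with the known 135 x 64 mm rectangle.

Run:
```python
from h import *
d=np.load("w3.npz");K,V=d["K"],d["V"];C=(K,V,0)
im=cv2.imread("pics/w3.png").astype(int)
# side edges: strongest horizontal gradient near the expected columns
g=im.sum(2);L=[];R=[]
m=(im.min(2)>140)
for r in range(35,185,5):
    x=np.where(m[r,260:400])[0]+260; L.append((x.min()-.5,r));R.append((x.max()+.5,r))
fl=np.polyfit([p[1] for p in L],[p[0] for p in L],1);fr=np.polyfit([p[1] for p in R],[p[0] for p in R],1)
print(fl,fr,np.std([p[0]-np.polyval(fl,p[1]) for p in L]),np.std([p[0]-np.polyval(fr,p[1]) for p in R]))
for c in(290,330,370): print(c,[(r,int(g[r,c])) for r in list(range(20,30))+list(range(208,220))])
def pnp(rl,rh):
    uv=np.array([(np.polyval(fl,rl),rl),(np.polyval(fr,rl+1),rl+1),(np.polyval(fr,rh),rh),(np.polyval(fl,rh),rh)])
    a,b=.0675,.032
    ob=np.array([(-a,-b,0),(-a,b,0),(a,b,0),(a,-b,0)])
    ok,rv,t,err=cv2.solvePnPGeneric(ob,uv,K,None,flags=cv2.SOLVEPNP_IPPE)[:4]
    M=np.diag([1,-1,-1.])
    for r_,t_ in zip(rv,t):
        p=V[:3,:3].T@(M@t_.ravel()-V[:3,3]);Rw=V[:3,:3].T@M@cv2.Rodrigues(r_)[0]
        x=Rw[:,0];print(p.round(4),"tilt",np.arcsin(x[2]).round(3),"yaw",np.arctan2(x[1],x[0]).round(3),"roll",Rw[2,1].round(3))
    print(err.ravel(),uv.round(1).tolist())
pnp(24,213);pnp(24,214)
```

```text
[1.64627364e-02 2.79596923e+02] [-4.36040044e-02  3.81520764e+02] 4.747766617126239 4.162678848072336
290 [(20, 422), (21, 433), (22, 432), (23, 410), (24, 529), (25, 592), (26, 600), (27, 599), (28, 601), (29, 600), (208, 650), (209, 650), (210, 649), (211, 651), (212, 582), (213, 433), (214, 366), (215, 573), (216, 640), (217, 642), (218, 644), (219, 653)]
330 [(20, 421), (21, 404), (22, 389), (23, 374), (24, 380), (25, 550), (26, 607), (27, 607), (28, 609), (29, 610), (208, 367), (209, 366), (210, 368), (211, 365), (212, 347), (213, 307), (214, 344), (215, 367), (216, 369), (217, 366), (218, 368), (219, 362)]
370 [(20, 446), (21, 443), (22, 439), (23, 429), (24, 416), (25, 422), (26, 562), (27, 608), (28, 605), (29, 605), (208, 353), (209, 351), (210, 351), (211, 352), (212, 338), (213, 310), (214, 255), (215, 224), (216, 222), (217, 223), (218, 222), (219, 218)]
[0.59   0.029  0.1033] tilt -0.396 yaw 0.361 roll 0.006
[0.579  0.0248 0.1037] tilt 0.466 yaw 0.347 roll 0.025
[3.21565001 3.30634588] [[280.0, 24.0], [380.4, 25.0], [372.2, 213.0], [283.1, 213.0]]
[0.5902 0.0291 0.1034] tilt -0.381 yaw 0.361 roll 0.006
[0.5795 0.025  0.1037] tilt 0.454 yaw 0.347 roll 0.025
[3.10842938 3.22100703] [[280.0, 24.0], [380.4, 25.0], [372.2, 214.0], [283.1, 214.0]]
```

Run:
```python
from h import *
d=np.load("w3.npz");K,V=d["K"],d["V"]
im=cv2.imread("pics/w3.png").astype(int)
m=(im[...,0]-im[...,2]>2)&(im.min(2)>150)
L=[];Rr=[];rows=range(35,180,5)
for r in rows:
    a=b=330
    while m[r,a-1]:a-=1
    while m[r,b+1]:b+=1
    L.append(a);Rr.append(b+1)
print(L,Rr)
def fit(x):
    x=np.array(x,float);v=cv2.fitLine(np.c_[x,list(rows)].astype(np.float32),cv2.DIST_HUBER,0,.01,.01).ravel();return lambda r:v[2]+(r-v[3])*v[0]/v[1]
fl,fr=fit(L),fit(Rr)
for rh in(212,213.):
    uv=np.array([(fl(24),24),(fr(25.8),25.8),(fr(rh),rh),(fl(rh),rh)]);a,b=.0675,.032
    ob=np.array([(-a,-b,0),(-a,b,0),(a,b,0),(a,-b,0)])
    ok,rv,t,err=cv2.solvePnPGeneric(ob,uv,K,None,flags=cv2.SOLVEPNP_IPPE)[:4]
    M=np.diag([1,-1,-1.]);print(uv.round(1).tolist(),err.ravel())
    for r_,t_ in zip(rv,t):
        p=V[:3,:3].T@(M@t_.ravel()-V[:3,3]);Rw=V[:3,:3].T@M@cv2.Rodrigues(r_)[0];x=Rw[:,0]
        print(p.round(4),"tilt",np.arcsin(x[2]).round(3),"yaw",np.arctan2(x[1],x[0]).round(3),"roll",Rw[2,1].round(3))
# centre by rays at several heights
for z in(.091,.097,.103):print(plane("wrist",np.mean([ (fl(118),118),(fr(118),118)],0),z,(K,V,0)).round(4))
```

```text
[286, 286, 286, 279, 285, 285, 285, 285, 285, 284, 284, 284, 284, 284, 284, 284, 283, 283, 283, 283, 283, 283, 282, 282, 282, 282, 282, 282, 282] [376, 376, 376, 376, 376, 376, 376, 376, 376, 376, 376, 376, 376, 376, 376, 376, 376, 376, 376, 376, 375, 375, 375, 375, 375, 375, 375, 375, 375]
[[286.3, 24.0], [376.4, 25.8], [374.5, 212.0], [280.4, 212.0]] [0.55113257 5.68011648]
[0.5796 0.0256 0.0942] tilt 0.412 yaw 0.34 roll 0.03
[0.5895 0.0292 0.0989] tilt -0.377 yaw 0.355 roll 0.004
[[286.3, 24.0], [376.4, 25.8], [374.5, 213.0], [280.4, 213.0]] [0.54810629 5.58908665]
[0.5801 0.0257 0.0945] tilt 0.4 yaw 0.341 roll 0.031
[0.5897 0.0293 0.099 ] tilt -0.362 yaw 0.354 roll 0.003
[0.5808 0.0262 0.091 ]
[0.5807 0.026  0.097 ]
[0.5806 0.0259 0.103 ]
```

Run:
```python
from h import *
from scipy.optimize import least_squares
d=np.load("w3.npz")
cams=[cal("scene"),cal("side"),(d["K"],d["V"],0)]
# order: high-left(+y), high-right(-y), low -y, low +y
obs=[[(324,208.6),(347.1,215.5),(332.1,263.5),(306.6,257.5)],[(326.9,224.5),(342.8,238.9),(293,286),(278,262)],[(374.5,212.5),(280.4,212.5),(286.3,24),(376.4,25.8)]]
def corners(p):
    x=np.array([np.cos(p[4])*np.cos(p[3]),np.cos(p[4])*np.sin(p[3]),np.sin(p[4])]);y=np.array([-np.sin(p[3]),np.cos(p[3]),0]);c=p[:3]
    return [c+a*.0675*x+b*.032*y for a,b in((1,1),(1,-1),(-1,-1),(-1,1))]
def run(use):
    f=lambda p:np.concatenate([(proj(0,P,cams[i])-o)/w for i,w in use for P,o in zip(corners(p),obs[i])]+[p[5+2*0:][:0]])
    r=least_squares(f,[.58,.026,.093,.36,.45],loss="soft_l1",f_scale=1);print(use,r.x.round(4),np.abs(r.fun).max().round(1),r.fun.round(1).tolist())
run([(2,1)]);run([(0,1),(1,1)]);run([(0,1),(1,1),(2,2)]);
```

```text
[(2, 1)] [0.5799 0.0258 0.094  0.3427 0.4026] 1.0 [0.2, 1.0, 0.2, -0.9, -0.1, -0.1, -0.3, 0.0]
[(0, 1), (1, 1)] [0.5817 0.0251 0.0913 0.3611 0.468 ] 4.0 [0.0, -0.7, 0.4, -1.0, -0.9, 0.6, 0.9, -0.6, -1.0, 0.3, -0.0, 0.7, 0.0, -4.0, -0.1, 3.2]
[(0, 1), (1, 1), (2, 2)] [0.5802 0.0253 0.0938 0.3508 0.4203] 5.9 [0.1, -0.7, 0.3, -0.8, -1.8, 0.1, 0.1, -1.3, -0.9, 0.3, -0.2, 0.9, -1.7, -5.9, -1.5, 1.3, 0.1, 0.2, -0.0, -0.4, -0.7, 0.8, -1.0, 0.4]
```

Estimates agree: seat at about (0.580, 0.0255, 0.094), yaw about 0.35, tilt 0.40 to 0.47. Hovering about 40 mm off the face with tilt 0.42, then feeling for the slope.

>>> {"fn": "drive_tool", "kwargs": {"rows": [[[0,0,-0.01],[-4,-1.5,0],0],[[0.048,-0.131,0],[-4,-1.5,0],0],[[0.048,-0.131,0],[-1.9,-0.3,0],0],[[0.048,-0.131,0],[0,0,-3],0],[[0,0,0],[0,0,-3.5],0],[[0,0,0],[0,0,-3.1],0],[[0,0,0],[0,0,0],0],[[0,0,0],[0,0,0],0]]}}

```text
clock: 9.3
position: [0.5479, 0.0169, 0.1701]
ee_rot: [0.206, -0.174, 0.962, 0.036]
contact_force: [1.2, -0.1, 0.2]
width: 0.0116
gripper_force: 58.8
```

```bash
cat > st.py <<'E'
from h import *
from scipy.spatial.transform import Rotation as T
s=manip.get_state();q=s["ee_rot"];R=T.from_quat(np.r_[q[1:],q[0]]).as_matrix()
bx=-R[:,0] if R[0,0]<0 else R[:,0]; n=-R[:,2]; by=np.cross(n,bx)
print("t",round(s["clock"],2),"pos",s["position"].round(4),"tilt",np.arcsin(bx[2]).round(4),"yaw",np.arctan2(bx[1],bx[0]).round(4),"roll",by[2].round(4))
f,m=s["contact_force"],s["moment"]
print("F x,y,n",[round(float(f@v),2) for v in(bx,by,n)],"M x,y,n",[round(float(m@v),3) for v in(bx,by,n)],"w",s["width"].round(4),"grip",s["gripper_force"])
foot=s["position"]-.042*n
se=np.array([.580,.0255,.0937]);print("foot",foot.round(4),"seat-foot in bx,by,n mm",[round(1e3*float((se-foot)@v),1) for v in(bx,by,n)])
E
cat > look.py <<'E'
E
python3 st.py; python3 -c "
from h import *
snap('side','pics/s2.png');snap('scene','pics/sc2.png')
a=cv2.imread('pics/side0.png')
b=cv2.imread('pics/s2.png');c=cv2.imread('pics/sc2.png')
f=lambda i,x,y:cv2.resize(i[y:y+90,x:x+120],(400,300),interpolation=cv2.INTER_CUBIC)
cv2.imwrite('pics/c2.png',np.hstack([f(b,250,205),f(c,270,185)]))"
```

```text
t 9.3 pos [0.5479 0.0169 0.1701] tilt 0.4211 yaw 0.3581 roll -0.0032Traceback (most recent call last):
  File "st.py", line 7, in <module>
    print("F x,y,n",[round(float(f@v),2) for v in(bx,by,n)],"M x,y,n",[round(float(m@v),3) for v in(bx,by,n)],"w",s["width"].round(4),"grip",s["gripper_force"])
                                                                                                                  ^^^^^^^^^^^^^^^^
AttributeError: 'float' object has no attribute 'round'
```

View pics/c2.png

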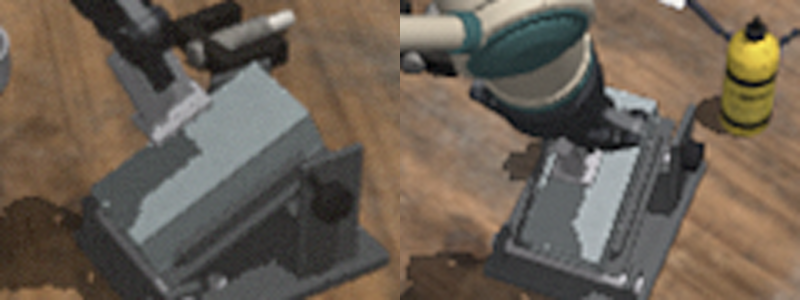

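The bracket is above the face, clear of the uprights, with its foot edge roughly parallel to the face edge. Now the offsets.

```bash
sed -i 's/s\["width"\].round(4)/round(s["width"],4)/' st.py; python3 st.py
```

```text
t 9.4 pos [0.5484 0.0166 0.1704] tilt 0.4217 yaw 0.3582 roll -0.0039
F x,y,n [0.36, 1.0, 0.2] M x,y,n [-0.031, 0.241, -0.025] w 0.0111 grip 58.82411062717438
foot [0.5645 0.0224 0.1321] seat-foot in bx,by,n mm [-1.5, -2.4, -41.4]
```

>>> {"fn": "drive_tool", "kwargs": {"rows": [[[0,0,0],[-0.04,-0.27,-0.06],0],[[0,0,0],[0.5,0.19,-1.2],0],[[0,0,0],[0.5,0.19,-1.2],0],[[0,0,0],[0.3,0.11,-0.7],0],[[0,0,0],[0,0,0],0],[[0,0,0],[0,0,0],0]]}}

```text
clock: 10.15
position: [0.5598, 0.0187, 0.1366]
ee_rot: [0.205, -0.173, 0.963, 0.036]
contact_force: [-0.0, -0.0, -0.7]
width: 0.0112
gripper_force: 58.9
```

```bash
python3 st.py
```

```text
t 10.15 pos [0.5598 0.0187 0.1366] tilt 0.4183 yaw 0.3567 roll -0.0018
F x,y,n [-0.31, -0.0, -0.6] M x,y,n [-0.064, 0.215, -0.02] w 0.0112 grip 58.89107644557953
foot [0.5758 0.0246 0.0982] seat-foot in bx,by,n mm [2.1, -0.6, -5.9]
```

>>> {"fn": "drive_tool", "kwargs": {"rows": [[[0,0,0],[0.17,0.0,0.07],0],[[0,0,0],[0.08,0.03,-0.18],0],[[0,0,0],[0.08,0.03,-0.18],0],[[0,0,0],[0,0,0],0],[[0,0,0],[0,0,0],0]]}}

```text
clock: 10.78
position: [0.5628, 0.0189, 0.1357]
ee_rot: [0.205, -0.174, 0.962, 0.035]
contact_force: [-9.9, -2.1, 14.6]
width: 0.0111
gripper_force: 61.5
```

```bash
python3 st.py
```

```text
t 10.78 pos [0.5628 0.0189 0.1357] tilt 0.4201 yaw 0.358 roll -0.0035
F x,y,n [-3.19, 1.45, 17.41] M x,y,n [-0.024, 0.732, -0.059] w 0.0111 grip 61.52368783950806
foot [0.5789 0.0248 0.0973] seat-foot in bx,by,n mm [-0.3, 0.3, -3.8]
```

Contact: 17 N, and the moment suggests the low edge touches first. Backing off slightly and trying a smaller tilt about the foot's centre.

>>> {"fn": "drive_tool", "kwargs": {"rows": [[[0,0,0],[-0.03,-0.01,0.07],0],[[0,0,0],[0,0,0],0],[[0,0,0],[0,0,0],0]]}}

```text
clock: 11.15
position: [0.5628, 0.0189, 0.1357]
ee_rot: [0.205, -0.174, 0.963, 0.035]
contact_force: [-6.4, -1.8, 9.9]
width: 0.0113
gripper_force: 60.5
```

```bash
python3 st.py
```

```text
t 11.15 pos [0.5628 0.0189 0.1357] tilt 0.4198 yaw 0.3575 roll -0.0031
F x,y,n [-2.01, 0.46, 11.69] M x,y,n [-0.052, 0.505, -0.049] w 0.0113 grip 60.53369164466858
foot [0.5789 0.0248 0.0973] seat-foot in bx,by,n mm [-0.3, 0.3, -3.9]
```

>>> {"fn": "drive_tool", "kwargs": {"rows": [[[-0.0175,0.047,0],[0.18,0.07,0.09],0],[[0,0,0],[0,0,0],0],[[0,0,0],[0,0,0],0]]}}

```text
clock: 11.52
position: [0.5652, 0.0193, 0.1376]
ee_rot: [0.182, -0.175, 0.967, 0.031]
contact_force: [-7.7, -2.6, 13.4]
width: 0.0112
gripper_force: 61.5
```

```bash
python3 st.py
```

```text
t 11.53 pos [0.5652 0.0193 0.1376] tilt 0.3709 yaw 0.3581 roll -0.0044
F x,y,n [-2.72, 0.22, 15.48] M x,y,n [-0.098, 0.5, -0.043] w 0.0112 grip 61.48793578147888
foot [0.5795 0.0244 0.0984] seat-foot in bx,by,n mm [-0.9, 0.9, -4.7]
```

>>> {"fn": "drive_tool", "kwargs": {"rows": [[[0.0175,-0.047,0],[-0.18,-0.07,-0.09],0],[[0.0175,-0.047,0],[-0.18,-0.07,-0.08],0],[[0,0,0],[0,0,0],0],[[0,0,0],[0,0,0],0]]}}

```text
clock: 12.02
position: [0.5626, 0.018, 0.1365]
ee_rot: [0.231, -0.172, 0.957, 0.039]
contact_force: [-6.2, -1.4, 13.9]
width: 0.0112
gripper_force: 61.1
```

```bash
python3 st.py
```

```text
t 12.03 pos [0.5626 0.018  0.1365] tilt 0.4736 yaw 0.3571 roll -0.0044
F x,y,n [0.76, 0.76, 15.25] M x,y,n [0.175, 0.291, 0.067] w 0.0112 grip 61.101722717285156
foot [0.5806 0.0245 0.0991] seat-foot in bx,by,n mm [-2.6, 1.2, -4.7]
```

>>> {"fn": "drive_tool", "kwargs": {"rows": [[[0.0175,-0.047,0],[-0.17,-0.07,-0.09],0],[[0,0,0],[0,0,0],0],[[0,0,0],[0,0,0],0]]}}

```text
clock: 12.4
position: [0.5613, 0.0175, 0.1365]
ee_rot: [0.256, -0.171, 0.95, 0.044]
contact_force: [-8.7, -0.3, 18.5]
width: 0.0113
gripper_force: 62.3
```

```bash
python3 st.py
```

```text
t 12.4 pos [0.5613 0.0175 0.1365] tilt 0.5255 yaw 0.3564 roll -0.0041
F x,y,n [2.13, 2.69, 20.13] M x,y,n [0.466, 0.042, -0.082] w 0.0113 grip 62.31376647949219
foot [0.5812 0.0247 0.1002] seat-foot in bx,by,n mm [-3.9, 1.2, -5.2]
```

Touch heights form a V with its minimum at tilt of about 0.42 (0.37: +0.85 mm, 0.42: 0, 0.47: +1.0, 0.52: +1.7), so the slope is about 0.42 rad and the face is at z of about 0.0975. Lifting 6 mm, resetting the tilt and checking.

>>> {"fn": "drive_tool", "kwargs": {"rows": [[[0,0,0],[-0.24,-0.08,0.55],0],[[-0.0184,0.0493,0],[0.18,0.07,0.09],0],[[-0.0184,0.0493,0],[0.18,0.07,0.09],0],[[0,0,0],[0,0,0],0],[[0,0,0],[0,0,0],0]]}}

```text
clock: 13.02
position: [0.5597, 0.0186, 0.1394]
ee_rot: [0.202, -0.173, 0.963, 0.036]
contact_force: [0.2, -0.2, -2.2]
width: 0.0112
gripper_force: 59.1
```

```bash
sed -i 's/\.580,\.0255,\.0937/.5805,.026,.0975/' st.py; python3 st.py; python3 -c "
from h import *
C=cal('wrist');snap('wrist','pics/w4.png');np.savez('w4.npz',K=C[0],V=C[1])
snap('side','pics/s4.png');b=cv2.imread('pics/s4.png')
w=cv2.imread('pics/w4.png')
cv2.imwrite('pics/c4.png',np.vstack([cv2.resize(b[220:295,260:360],(600,450),interpolation=cv2.INTER_CUBIC)[100:380],w[40:360,20:620]]))"
```

```text
t 13.03 pos [0.5597 0.0186 0.1394] tilt 0.4129 yaw 0.3566 roll -0.001
F x,y,n [-0.75, -0.28, -2.04] M x,y,n [0.069, 0.233, -0.002] w 0.0112 grip 59.07092571258545
foot [0.5755 0.0245 0.101 ] seat-foot in bx,by,n mm [3.4, -0.3, -5.3]
```

View pics/c4.png

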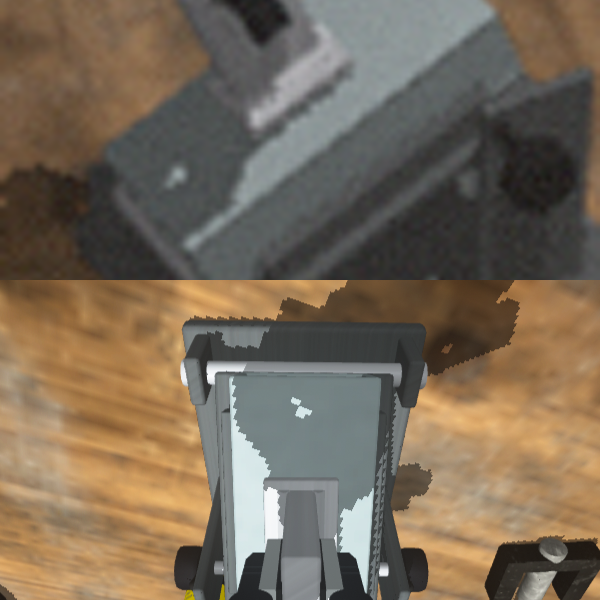

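The foot is over the face, centred to a few mm. Its near edge in the wrist image is still at (284..358, 240), so it has not slipped in the grip. Checking the holder tilt against the first picture and comparing the edges numerically.

Run:
```python
from h import *
a=cv2.imread("pics/side0.png",0);b=cv2.imread("pics/s4.png",0)
# holder motion: template of knob/high end
t=a[228:285,325:365];r=cv2.matchTemplate(b[222:291,319:371],t,cv2.TM_CCOEFF_NORMED);print("shift",np.array(cv2.minMaxLoc(r)[3])-6,r.max())
seat=np.array([.5805,.026,.0975]);yaw=.355
for t in(.36,.40,.42,.44,.48):
    x=np.array([np.cos(t)*np.cos(yaw),np.cos(t)*np.sin(yaw),np.sin(t)]);y=np.array([-np.sin(yaw),np.cos(yaw),0])
    out=[]
    for p in((1,1),(1,-1),(-1,-1),(-1,1)):out.append(proj("side",seat+p[0]*.0675*x+p[1]*.032*y).round(1).tolist())
    print(t,out)
d=np.load("w4.npz");C=(d["K"],d["V"],0)
for t in(.36,.40,.42,.44,.48):
    x=np.array([np.cos(t)*np.cos(yaw),np.cos(t)*np.sin(yaw),np.sin(t)]);y=np.array([-np.sin(yaw),np.cos(yaw),0])
    print(t,[proj("w",seat-.0675*x+s*.032*y,C).round(1).tolist() for s in(-1,1)])
cv2.imwrite("pics/c5.png",np.hstack([cv2.resize(cv2.imread(f)[215:305,265:355],(400,400),interpolation=cv2.INTER_CUBIC) for f in("pics/side0.png","pics/s4.png")]))
```

```text
shift [0 0] 0.99463797
0.36 [[326.6, 224.4], [343.3, 239.3], [290.8, 277.4], [275.9, 260.6]]
0.4 [[326.2, 223.6], [342.9, 238.5], [291.3, 278.1], [276.3, 261.4]]
0.42 [[326.0, 223.2], [342.7, 238.1], [291.5, 278.5], [276.6, 261.8]]
0.44 [[325.8, 222.8], [342.5, 237.7], [291.8, 278.9], [276.8, 262.1]]
0.48 [[325.4, 222.0], [342.1, 236.9], [292.3, 279.6], [277.4, 262.8]]
0.36 [[245.1, 138.3], [400.9, 138.7]]
0.4 [[246.2, 137.6], [399.7, 138.0]]
0.42 [[246.7, 137.4], [399.1, 137.8]]
0.44 [[247.3, 137.3], [398.6, 137.7]]
0.48 [[248.4, 137.2], [397.5, 137.5]]
```

View pics/c5.png

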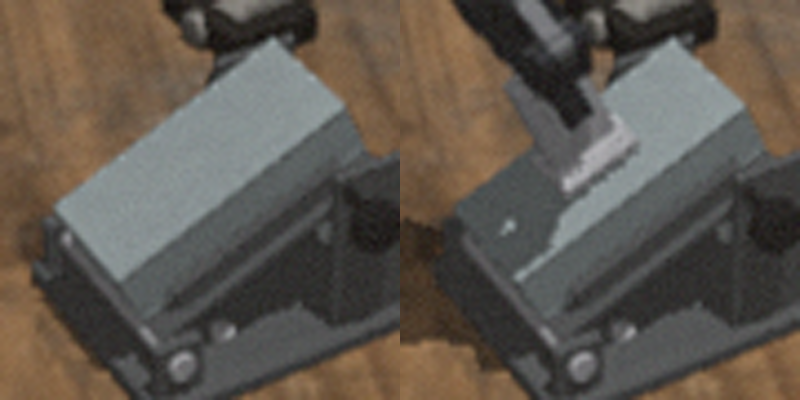

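The face corners match tilt 0.40 to 0.42 and seat (0.5805, 0.026, 0.0975) within a pixel, and the holder has not moved. Shifting to the centre and pressing.

>>> {"fn": "drive_tool", "kwargs": {"rows": [[[0,0,0],[0.27,0.14,0.14],0],[[0,0,0],[0.08,0.03,-0.18],0],[[0,0,0],[0.08,0.03,-0.18],0],[[0,0,0],[0,0,0],0],[[0,0,0],[0,0,0],0]]}}

```text
clock: 13.75
position: [0.5647, 0.0204, 0.1378]
ee_rot: [0.202, -0.173, 0.963, 0.035]
contact_force: [0.3, 0.8, -0.8]
width: 0.011
gripper_force: 59.1
```

```bash
python3 st.py
```

```text
t 13.75 pos [0.5647 0.0204 0.1378] tilt 0.4134 yaw 0.3567 roll -0.0019
F x,y,n [0.16, 0.61, -0.95] M x,y,n [0.036, 0.268, -0.008] w 0.011 grip 59.07093286514282
foot [0.5805 0.0262 0.0994] seat-foot in bx,by,n mm [-0.8, -0.2, -1.7]
```

>>> {"fn": "drive_tool", "kwargs": {"rows": [[[0,0,0],[0.05,0.02,-0.12],0],[[0,0,0],[0.02,0.01,-0.05],0],[[0,0,0],[0,0,0],0],[[0,0,0],[0,0,0],0]]}}

```text
clock: 14.25
position: [0.5651, 0.0205, 0.1371]
ee_rot: [0.203, -0.174, 0.963, 0.035]
contact_force: [-5.4, -1.8, 7.1]
width: 0.0113
gripper_force: 60.8
```

```bash
python3 st.py
```

```text
t 14.25 pos [0.5651 0.0205 0.1371] tilt 0.4141 yaw 0.3576 roll -0.0028
F x,y,n [-2.35, 0.17, 8.81] M x,y,n [0.026, 0.511, -0.012] w 0.0113 grip 60.842589139938354
foot [0.581  0.0263 0.0987] seat-foot in bx,by,n mm [-1.0, -0.1, -0.9]
```

```bash
cat > av.py <<'E'
from h import *
from scipy.spatial.transform import Rotation as T
A=[]
for i in range(6):
    eyes.get_image("side");s=manip.get_state();q=s["ee_rot"];R=T.from_quat(np.r_[q[1:],q[0]]).as_matrix()
    bx=-R[:,0];n=-R[:,2];by=np.cross(n,bx);f,m=s["contact_force"],s["moment"];foot=s["position"]-.042*n
    se=np.array([.5805,.026,.0975])-foot
    A.append([np.arcsin(bx[2]),f@bx,f@by,f@n,m@bx,m@by,*(1e3*se@np.c_[bx,by,n])])
A=np.array(A);m=A.mean(0);print("tilt Fx Fy Fn Mx My | off",m.round(3),"std",A.std(0)[1:6].round(2),"t",round(s["clock"],2))
for h in(.15,.18,.2):print(h,"a mm",round(1e3*(-h*m[1]-(m[5]-.245))/m[3],1))
E
python3 av.py
```

```text
tilt Fx Fy Fn Mx My | off [ 4.140e-01 -2.609e+00  2.100e-02  9.017e+00  3.000e-03  5.540e-01
 -1.022e+00 -7.100e-02 -8.430e-01] std [0.66 0.56 0.43 0.03 0.04] t 14.55
0.15 a mm 9.2
0.18 a mm 17.8
0.2 a mm 23.6
```

>>> {"fn": "drive_tool", "kwargs": {"rows": [[[0.0105,-0.028,0],[-0.11,-0.04,-0.05],0],[[0,0,0],[0,0,0],0],[[0,0,0],[0,0,0],0]]}}

```text
clock: 14.92
position: [0.5651, 0.0201, 0.137]
ee_rot: [0.218, -0.173, 0.96, 0.038]
contact_force: [-2.5, 0.2, 7.7]
width: 0.0111
gripper_force: 60.0
```

```bash
python3 av.py
```

```text
tilt Fx Fy Fn Mx My | off [ 0.446  0.859  0.854  7.049  0.123  0.253 -2.17   0.24  -0.694] std [0.58 0.57 0.22 0.03 0.04] t 15.22
0.15 a mm -19.4
0.18 a mm -23.1
0.2 a mm -25.5
```

>>> {"fn": "drive_tool", "kwargs": {"rows": [[[0.0105,-0.028,0],[-0.11,-0.04,-0.05],0],[[0,0,0],[0,0,0],0],[[0,0,0],[0,0,0],0]]}}

```text
clock: 15.6
position: [0.5642, 0.0197, 0.1371]
ee_rot: [0.233, -0.172, 0.956, 0.04]
contact_force: [-4.7, -1.2, 12.2]
width: 0.0112
gripper_force: 60.8
```

```bash
python3 av.py
```

```text
tilt Fx Fy Fn Mx My | off [ 0.476  0.918  0.644 12.007  0.189  0.349 -2.625  0.363 -1.215] std [0.45 0.41 0.48 0.04 0.04] t 15.9
0.15 a mm -20.1
0.18 a mm -22.4
0.2 a mm -23.9
```

The centre of pressure (arm 0.18 m) reads +18 mm at tilt 0.414, -23 mm at 0.446 and -22 mm at 0.476. The slope is therefore about 0.425. Lifting off, setting that tilt, re-centring and pressing.

>>> {"fn": "drive_tool", "kwargs": {"rows": [[[0,0,0],[-0.12,-0.04,0.27],0],[[-0.0175,0.047,0],[0.17,0.07,0.08],0],[[0,0,0],[0,0,0],0],[[0,0,0],[0,0,0],0]]}}

```text
clock: 16.4
position: [0.5632, 0.0204, 0.1382]
ee_rot: [0.207, -0.173, 0.962, 0.037]
contact_force: [0.1, -0.3, -0.7]
width: 0.0111
gripper_force: 59.1
```

```bash
python3 av.py
```

```text
tilt Fx Fy Fn Mx My | off [ 0.423 -0.458  0.184 -0.512 -0.003  0.256 -0.114 -0.526 -2.678] std [0.53 0.39 0.47 0.03 0.02] t 16.7
0.15 a mm -112.4
0.18 a mm -139.2
0.2 a mm -157.1
```

>>> {"fn": "drive_tool", "kwargs": {"rows": [[[0.001,-0.003,0],[0.05,0.0,-0.13],0],[[0,0,0],[0.05,0.02,-0.13],0],[[0,0,0],[0,0,0],0],[[0,0,0],[0,0,0],0]]}}

```text
clock: 17.2
position: [0.5644, 0.0202, 0.1366]
ee_rot: [0.209, -0.173, 0.962, 0.036]
contact_force: [-4.4, -1.5, 4.7]
width: 0.0109
gripper_force: 60.2
```

```bash
python3 av.py
```

```text
tilt Fx Fy Fn Mx My | off [ 0.427 -1.929 -0.05   6.606 -0.025  0.515 -0.615 -0.116 -0.655] std [0.47 0.45 0.57 0.03 0.02] t 17.5
0.15 a mm 2.9
0.18 a mm 11.7
0.2 a mm 17.5
```

Pressure is near the middle of the foot at tilt 0.427. Firming the push slightly.

>>> {"fn": "drive_tool", "kwargs": {"rows": [[[0.001,-0.003,0],[0.0,0.0,-0.05],0],[[0,0,0],[0,0,0],0],[[0,0,0],[0,0,0],0],[[0,0,0],[0,0,0],0],[[0,0,0],[0,0,0],0],[[0,0,0],[0,0,0],0]]}}

```text
clock: 18.25
position: [0.5643, 0.0202, 0.1365]
ee_rot: [0.21, -0.173, 0.961, 0.037]
contact_force: [-6.8, -1.9, 8.1]
width: 0.0113
gripper_force: 61.0
```

```bash
python3 av.py; python3 -c "
from h import *
w=snap('wrist','pics/w6.png')[...,::-1];s=snap('side','pics/s6.png')[...,::-1]
cv2.imwrite('pics/c6.png',np.hstack([cv2.resize(s[215:305,265:355],(400,400),interpolation=cv2.INTER_CUBIC),w[40:440,120:520]]))"
```

```text
tilt Fx Fy Fn Mx My | off [ 0.43  -3.338  0.412 10.718 -0.018  0.631 -0.626 -0.115 -0.576] std [0.54 0.33 0.52 0.02 0.03] t 18.55
0.15 a mm 10.7
0.18 a mm 20.0
0.2 a mm 26.2
```

View pics/c6.png

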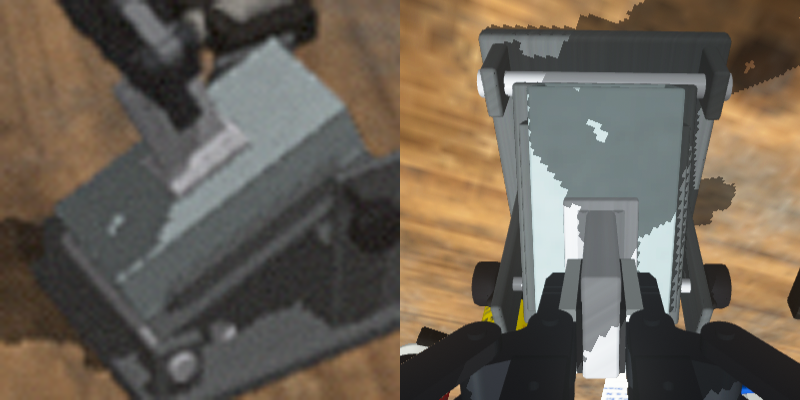

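The foot sits mid-face and lined up, but the pressure still leans towards the high edge. Adding a little tilt while in contact and rechecking, with predicted foot corners in the side view for comparison.

>>> {"fn": "drive_tool", "kwargs": {"rows": [[[0.0028,-0.0075,0],[-0.03,-0.01,-0.01],0],[[0,0,0],[0,0,0],0],[[0,0,0],[0,0,0],0]]}}

```text
clock: 19.02
position: [0.5642, 0.0201, 0.1364]
ee_rot: [0.214, -0.173, 0.961, 0.037]
contact_force: [-5.7, -1.8, 8.6]
width: 0.0114
gripper_force: 60.7
```

```bash
python3 av.py
python3 - <<'E'
from h import *
from scipy.spatial.transform import Rotation as T
s=manip.get_state();q=s["ee_rot"];R=T.from_quat(np.r_[q[1:],q[0]]).as_matrix()
n=-R[:,2];by=np.cross(n,-R[:,0])
for e in(-.1,0,.1):
    Re=T.from_rotvec(by*-e).as_matrix();x=Re@-R[:,0];N=Re@n;g=s["position"]+.008*n;f=g-.05*N
    P=lambda a,b,c:((proj("side",f+a*x+b*by+c*N)-[265,215])*4.444).round().tolist()
    print(e,"foot near-bottom",P(-.022,-.016,0),P(.022,-.016,0),"top-edge of foot",P(-.022,-.016,.006),P(.022,-.016,.006),"tongue top",P(-.018,-.006,.065),P(.018,-.006,.065))
E
```

```text
tilt Fx Fy Fn Mx My | off [ 4.380e-01 -2.110e+00  3.500e-01  9.542e+00 -8.000e-03  7.510e-01
 -7.870e-01 -1.350e-01 -5.560e-01] std [0.26 0.17 0.36 0.03 0.03] t 19.32
0.15 a mm -19.8
0.18 a mm -13.2
0.2 a mm -8.8
-0.1 foot near-bottom [169.0, 205.0] [245.0, 151.0] top-edge of foot [165.0, 196.0] [241.0, 143.0] tongue top [122.0, 96.0] [187.0, 52.0]
0 foot near-bottom [179.0, 201.0] [252.0, 142.0] top-edge of foot [174.0, 194.0] [247.0, 135.0] tongue top [120.0, 101.0] [183.0, 51.0]
0.1 foot near-bottom [189.0, 197.0] [258.0, 133.0] top-edge of foot [183.0, 190.0] [252.0, 126.0] tongue top [120.0, 105.0] [178.0, 51.0]
```

The centre of pressure moved from +20 mm to about -11 mm, inside the foot, so both edges carry load and it is flush at about 0.435. One tiny trim, then a check of the edge slope in the image.

>>> {"fn": "drive_tool", "kwargs": {"rows": [[[-0.001,0.003,0],[0.01,0.0,0.0],0],[[0,0,0],[0,0,0],0],[[0,0,0],[0,0,0],0],[[0,0,0],[0,0,0],0]]}}

```text
clock: 19.82
position: [0.5642, 0.0202, 0.1364]
ee_rot: [0.213, -0.173, 0.961, 0.037]
contact_force: [-5.9, -1.5, 7.9]
width: 0.0109
gripper_force: 60.8
```

```bash
python3 av.py
python3 - <<'E'
from h import *
A=np.mean([np.array(eyes.get_image("side")).astype(float) for _ in range(6)],0)
g=A.mean(2)
# bright strip of the foot's near side: columns, lower boundary with subpixel
pts=[];
for c in range(304,321):
    r0=int(255-(c-304)*.75); col=g[r0-9:r0+10,c]; dd=np.diff(col); k=int(np.argmin(dd)); 
    pts.append((c,r0-9+k+.5,round(dd[k],0)))
print(pts)
near=[]
for c in range(300,340,4):
    r0=int(round(278.2-(c-292.2)*.794)); col=g[r0-4:r0+5,c]; k=int(np.argmin(np.diff(col))); near.append((c,r0-4+k+.5))
print(near,np.polyfit(*zip(*near),1))
a=cv2.imread("pics/side0.png",0);b=A.mean(2).astype(np.uint8)
r=cv2.matchTemplate(b[222:291,319:371],a[228:285,325:365],cv2.TM_CCOEFF_NORMED);print("holder shift",np.array(cv2.minMaxLoc(r)[3])-6,r.max())
E
```

```text
tilt Fx Fy Fn Mx My | off [ 4.3500e-01 -2.4460e+00  8.4700e-01  1.0465e+01 -8.0000e-03  6.6300e-01
 -7.0500e-01 -1.3200e-01 -5.4700e-01] std [0.48 0.39 0.69 0.04 0.04] t 20.12
0.15 a mm -4.9
0.18 a mm 2.1
0.2 a mm 6.8
[(304, 257.5, np.float64(-47.0)), (305, 257.5, np.float64(-32.0)), (306, 257.5, np.float64(-36.0)), (307, 256.5, np.float64(-42.0)), (308, 255.5, np.float64(-26.0)), (309, 254.5, np.float64(-30.0)), (310, 254.5, np.float64(-25.0)), (311, 253.5, np.float64(-39.0)), (312, 252.5, np.float64(-31.0)), (313, 251.5, np.float64(-31.0)), (314, 250.5, np.float64(-26.0)), (315, 250.5, np.float64(-32.0)), (316, 249.5, np.float64(-41.0)), (317, 248.5, np.float64(-32.0)), (318, 247.5, np.float64(-27.0)), (319, 246.5, np.float64(-29.0)), (320, 246.5, np.float64(-39.0))]
[(300, 271.5), (304, 268.5), (308, 265.5), (312, 261.5), (316, 258.5), (320, 255.5), (324, 252.5), (328, 249.5), (332, 246.5), (336, 243.5)] [ -0.78181818 505.91818182]
holder shift [0 0] 0.9951939
```

The foot edge slope (0.786) matches the face edge (0.782). Pressure is centred at about 10 N, and the holder has not shifted. Handing in.

```bash
python3 -c "
from rig import job
print(job.sign_off())"
```

```text
the job is handed in; nothing more can be done
None
```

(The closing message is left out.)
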